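# Level the fragment case and crack its sealed lid

## Robot

A 6-joint arm with a two-finger parallel gripper is mounted at the origin on the work surface; the furniture and walls round the work are solid. World frame = base frame: x ahead of the robot, y to its left, z up, the work surface at z = 0. Lengths are in m, angles in rad, forces in N, time in s.
With the tool pointing down it reaches from about 0.25 to 0.775 m from the base axis. Payload 4 kg.
Tool frame: the origin (TCP) lies midway between the tips of the shut fingers; the grasp point (between the pads) lies 19 mm behind it (robot.grasp_offset is the distance from the TCP to the grasp point, in m); z points along the fingers, y is the direction in which the jaws open and shut (so a half turn about z gives the same grasp; the last joint's range is limited). The gripper opens to 94 mm and grips with 3 to 60 N. Pads are 16 mm wide; open, the fingers measure 119 mm over their backs; the gripper's body (75 mm by 177 mm) begins 78 mm behind the grasp point.
Start: joints at [1.234, 0.087, 1.371, -0, 1.684, -0.103], TCP at [0.127, 0.535, 0.206] pointing down, gripper open.
Joint ranges: [-3.1, 3.1], [-0.76, 2.03], [0.27, 2.55], [-1.08, 4.22], [0.17, 2.65], [-2.57, 2.57]. Speed limits (rad/s): [2.79, 2.79, 3.14, 3.14, 3.14, 3.14].

## Interface

Orientations are given as [roll, pitch, yaw] about the fixed x, y, z axes, in that order (R = Rz(yaw) Ry(pitch) Rx(roll)).
In Python, from bench import status, viewer, order, robot gives the robot as it stands. The module is installed in compiled form; this text tells all that it offers.
- The arm moves only by the tool move_arm, never from a script. Its argument "targets" is a list of rows, each a list of 3 entries, a list of its own where there are three numbers: the shift along the tool's x, y, z in mm, then the turn, a rotation vector about the tool's x, y, z in degrees, then the opening, from -1 (shut) to 1 (fully open). A call has 1 to 20 rows; each row is the pose to reach, as a shift and turn from the pose commanded when the call began, along the tool's axes at that moment; what a row does not reach only later rows make up. A row lasts 1/8 s, in which the tool goes at most 62.5 mm and 10.7 degrees, less where a joint would pass 70% of its speed; a pose out of reach is approached as far as the arm can. A call with a gripper value outside its range is refused whole. The fingers move at their own pace and stop on an object; the grip force is fixed at half the most. Time passes only in rows, so rows that repeat a pose let the fingers close. It gives the time, the measured TCP pose, the force and the opening at its end, in the units of the state.
- status.get_obs(): the state, without advancing time (a new reading comes with each control period).
- viewer.snapshot(name): name is "side" or "top"; returns the picture (420x560x3 uint8, red, green, blue); there is no depth.
- viewer.camera_model(name): a dict with "K" (3x3 intrinsics, pixels), "xyz" and "attitude" of the camera in the world. Camera axes: x right, y up, looking along -z (the intrinsics and any distortion apply to the point x, -y, -z); pixel columns grow to the right and rows downward; lengths in m; the calibration is good to about 2 mm. A picture is of the moment at which its call begins. camera_model takes no time and is no camera call.
- order.close_job(): hands the job in, once; it reports no verdict.
The state is a dict: "time": time; "joint_positions": joint angles; "qvel": joint speeds; "joint_torque": joint torques, N m; "tool_pos": TCP position; "ee_rot": TCP orientation; "wrist_force": force on the tool from outside, world axes, zero at the start; "wrist_torque": the same for the moment, N m; "width": finger opening in m.
Only numpy, scipy, OpenCV 4.12 (cv2) and the standard library are available. Lean on these libraries where they do the work, as an engineer would, in place of code of your own. Each camera call takes 0.05 s, during which the arm holds its last target. There are 200 camera calls.

## Task

The flat sealed case with the clear window holds loose parchment fragments and stands out of level, its front low: with the lid still shut, turn the levelling knob beside it until the platform is level and the bubble sits between its two rings. Then take the lid by its bar handle and pull its front edge up past the sticky seal without letting it fly wide open, and hold it just ajar, the front edge raised about 35 mm, to let the case air. Finish while still holding the lid there with the gripper, the platform still level, and leave the spool, the magnifier and the clip undisturbed.

Things in the scene. Friction and masses are not known exactly. Their poses are not given: they have to be found in the camera images.
- stand: fixed dark steel foot of the levelling stand, 290x240x12 mm, with a bracket on its right side for the screw; origin under its centre, at the middle of the case; its x axis runs from the case's front (handle side) to its back (hinge side), y to the case's left, z up
- platform (a joint): tilt of the aluminium platform, hinged on the stand along the back (130 mm behind the stand's origin, 45 mm high): 0 = level, negative = front low, rad (range -0.058 to 0.02). The case (240x200 mm, 60 mm high walls) is fixed on it. Only the knob moves it: tilt = knob angle x 0.02; the screw holds it where it is left
- knob (a joint): angle of the levelling knob, rad, 0 where the platform is level; grows when turned clockwise seen from above, which raises the platform's front; range -2.9 to 1.0, starts negative (front low, 1.1 to 2.5 rad from level). Stiff: takes about 0.2 N m; stays where it is left
- knob_grip (a point): grip point of the knob, on its upright axis, 128 mm above the worktop, 190 mm to the right of and 90 mm in front of the stand's origin. Black knob: a bar 46 mm long (along this point's x axis), 12 mm thick (along its y axis), whose top lies 10 mm above this point, on a 48 mm disc whose top lies 22 mm below it. Turns with the knob; a white mark on the bar's +x end
- level_vial (a point): top middle of the green bubble-level tube, 80 mm long, lying front to back on the platform's left ledge; its pale bubble runs to the high end, 3.5 mm for each 0.01 rad of tilt, and lies midway between two dark rings 24 mm apart when level
- lid (a joint): opening angle of the lid, rad, 0 = shut, hinged along its back edge, opens upward to 0.5. The front edge rises about 25 mm for each 0.1 rad. The seal resists with about 9 N of upward pull at the handle when shut (with the lid's weight 10 to 14 N to break free); the seal's pull halves within about 12 mm of lift and is gone after about 20 mm, leaving 1 to 2 N of lid weight; let go, the lid falls shut
- lid_handle (a point): middle of the lid's handle: a round steel bar 12 mm thick and 100 mm long, between two end posts, running left to right (this point's y axis) near the lid's front edge, 38 mm above the lid's top; 232 mm in front of and 48 mm above the lid's hinge line; moves with the lid
- lid_hinge (a point): middle of the lid's hinge line at the back of the case; its y axis is the hinge line; lid of grey frame and clear window, 252 mm front to back, 206 mm wide, 10 mm thick; level and shut, its underside 110 mm and its top 120 mm above the worktop
- thread_spool: cream-coloured spool of linen thread, 34 mm across, 46 mm high, standing; origin under its centre; bystander, leave alone
- loupe: black round stand magnifier, 41 mm across, 38 mm high; origin under its centre; bystander, leave alone
- binder_clip: black binder clip with wire handles, 42x40x51 mm; origin under its centre; bystander, leave alone

How it is judged:
On the way, in this order (a step that is already met when the one before it is completed fails the run):
1. the platform is level while the lid is still shut (value of joint platform between -0.012 and 0.012 rad and value of joint lid below 0.02 rad), for 0.3 s.
2. the lid is free of its seal and ajar (value of joint platform between -0.012 and 0.012 rad and value of joint lid between 0.09 and 0.21 rad), for 0.3 s.
At the end, for the whole second after the job is handed in: the platform within 0.012 rad (0.7 degrees) of level; the lid held still by the fingers, 0.09 to 0.21 rad open (front edge raised about 23 to 53 mm), fingers touching it with more than 0.5 N (all of step 2 and velocity of joint lid between -0.05 and 0.05 rad/s and contact force between the fingers and lid above 0.5 N); the arm keeps its last pose, push and grip.
It fails at once if the lid flew up past 0.35 rad (front edge raised about 86 mm) (value of joint lid above 0.35 rad).
It fails at once if the lid was opened with the platform clearly out of level (value of joint lid above 0.04 rad and (value of joint platform below -0.018 rad or value of joint platform above 0.018 rad)).
It fails at once if the thread_spool was pushed away or knocked over (distance of thread_spool from where it was at the start of the episode above 0.03 m or angle between thread_spool's own z axis and vertical above 0.5 rad).
It fails at once if the loupe was pushed away or knocked over (distance of loupe from where it was at the start of the episode above 0.03 m or angle between loupe's own z axis and vertical above 0.5 rad).
It fails at once if the binder_clip was pushed away or knocked over (distance of binder_clip from where it was at the start of the episode above 0.03 m or angle between binder_clip's own z axis and vertical above 0.5 rad).
It also fails if it takes over 61 s, if anything falls off the work surface, if the arm or the gripper's body presses on something with over 40 N, if the wrist force passes 120 N, or if a joint passes its speed limit or range.

## Working session

There is one attempt and no reset: what is moved stays moved. The work goes in short steps, Python scripts to look and compute and a tool call to move; the robot and the scene stay as the last step left them, time stands still between calls to the robot, and variables do not carry over. Pictures are saved under pics/ and viewed, about 8 in all and at most 12, crops included, and the job is handed in when it is done.

Besides the shell and the picture viewer there is one more tool, called after "Call:" as name(argument=value, ...) on one line, values as JSON. move_arm: Moves the arm, as the interface text tells. Its arguments: {"type":"object","properties":{"targets":{"type":"array"}},"required":["targets"]}

```bash
mkdir -p pics; python3 - <<'E'
from bench import status, viewer
import cv2
for n in("side","top"):
    m=viewer.camera_model(n);print(n,m)
    cv2.imwrite(f"pics/{n}0.png",viewer.snapshot(n)[:,:,::-1])
print(status.get_obs())
E
```

```text
side {'K': array([[387.87675696,   0.        , 280.7786711 ],
       [  0.        , 387.87675696, 208.37681012],
       [  0.        ,   0.        ,   1.        ]]), 'xyz': array([-0.08445529, -0.96084959,  0.64818151]), 'attitude': array([ 1.13448940e+00,  2.27269982e-04, -5.95550332e-01])}
top {'K': array([[388.93979127,   0.        , 281.41374116],
       [  0.        , 388.93979127, 209.33319214],
       [  0.        ,   0.        ,   1.        ]]), 'xyz': array([ 0.45799935, -0.03507642,  1.26326115]), 'attitude': array([ 0.1081731 ,  0.01758216, -1.59719908])}
{'time': 0.1, 'joint_positions': array([ 1.23386528e+00,  8.78598590e-02,  1.37205343e+00,  1.76593391e-05,
        1.68359231e+00, -1.03101628e-01]), 'qvel': array([-0.00054156, -0.000541  , -0.00233265, -0.00034727, -0.0001785 ,
       -0.00044435]), 'joint_torque': array([ 2.00218434e-03, -3.41250515e+01, -3.03303337e+01,  7.20299408e-02,
        3.03915376e-02, -1.08931665e-04]), 'tool_pos': array([0.12727875, 0.53458145, 0.20445803]), 'ee_rot': array([-3.13969168e+00, -2.14335850e-04,  2.90776500e+00]), 'wrist_force': array([ 0.97847719, -0.39908003,  0.67209054]), 'wrist_torque': array([-0.00596394,  0.0152378 , -0.00981062]), 'width': 0.09409571578325356}
```

View pics/top0.png

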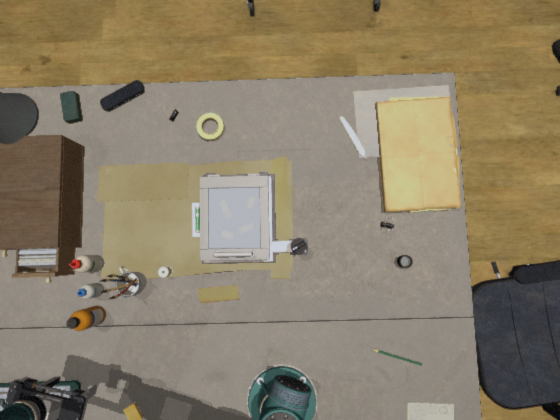

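View pics/side0.png

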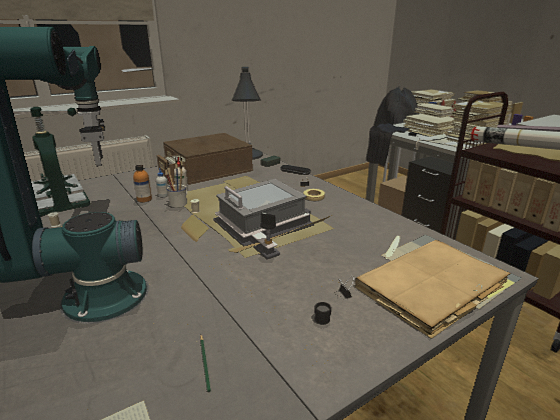

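Top view: case about (237,218), handle (234,254), knob (300,246), vial (197,219). Image right is world −y and up is +x. Next a zoom and the ray casting.

```bash
cat >h.py <<'E'
import numpy as np,cv2
from scipy.spatial.transform import Rotation as R
from bench import status,viewer
def ray(n,uv):
    m=viewer.camera_model(n);K=m["K"]
    d=np.array([(uv[0]-K[0,2])/K[0,0],-(uv[1]-K[1,2])/K[1,1],-1.])
    return m["xyz"],R.from_euler("xyz",m["attitude"]).as_matrix()@d
def plane(n,uv,z):
    o,d=ray(n,uv);return o+d*(z-o[2])/d[2]
def proj(n,p):
    m=viewer.camera_model(n);q=R.from_euler("xyz",m["attitude"]).as_matrix().T@(np.asarray(p)-m["xyz"])
    return m["K"][:2,:2]@(np.array([q[0],-q[1]])/-q[2])+m["K"][:2,2]
def crop(im,u0,v0,w,h,s): return cv2.resize(im[v0:v0+h,u0:u0+w],None,fx=s,fy=s,interpolation=cv2.INTER_CUBIC)
E
python3 - <<'E'
from h import *
a=cv2.imread("pics/top0.png");b=cv2.imread("pics/side0.png")
A=crop(a,185,165,130,110,6);B=crop(b,210,170,110,90,5)
cv2.imwrite("pics/topc.png",A[:600,:800]);cv2.imwrite("pics/sidec.png",B)
E
```

```text
(no output)
```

View pics/topc.png

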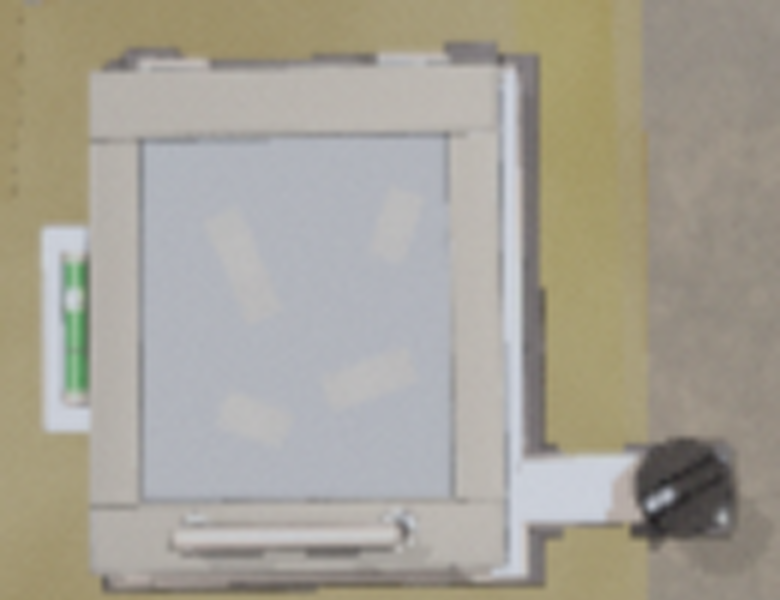

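View pics/sidec.png

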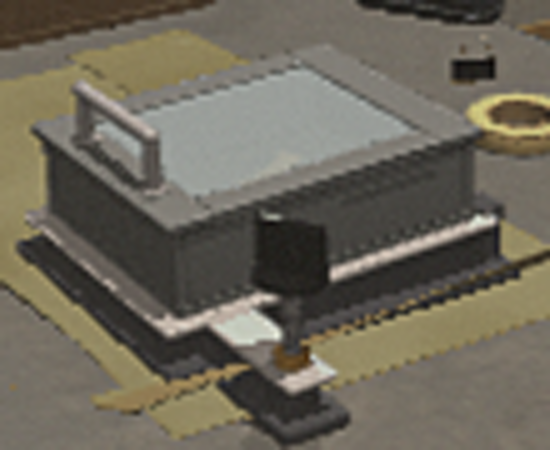

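Top crop: knob disc at about (298.8,246.7) full-frame, with its white mark toward the lower left. The bubble sits about 17 mm behind the middle, so tilt is roughly −0.05. Now for the numbers.

```bash
python3 - <<'E'
from h import *
c=lambda x,y:(x/6+185-.4,y/6+165-.4)
print("disc",plane("top",c(683,490),.106))
p,q=plane("top",c(650,503),.138),plane("top",c(722,468),.138)
print("bar",p,q,(p+q)/2,np.degrees(np.arctan2(*(p-q)[1::-1])))
h1,h2=plane("top",c(172,540),.146),plane("top",c(402,537),.146)
print("handle",h1,h2,(h1+h2)/2, np.degrees(np.arctan2(*(h1-h2)[1::-1]))-90)
a=cv2.imread("pics/top0.png")
# vial: green mask and bubble
crop=a[200:236,192:201].astype(int)
g=(crop[:,:,1]-crop[:,:,2])
print(g[:, 2:7])
E
```

```text
disc [ 0.47281239 -0.06552416  0.106     ]
bar [ 0.46661944 -0.04867707  0.138     ] [ 0.48241581 -0.08371643  0.138     ] [ 0.47451762 -0.06619675  0.138     ] 114.26670418102584
handle [0.45505134 0.17983067 0.146     ] [0.45358425 0.06994548 0.146     ] [0.45431779 0.12488808 0.146     ] -0.7649188872906905
[[-12 -11 -13 -11 -12]
 [-11 -12 -10 -11 -10]
 [ -7  -4  -5  -5  -5]
 [  3   5   3   4   4]
 [  3   5   5   5   5]
 [  4   5   5   4   5]
 [  4   3   2   4   3]
 [  4  -2   2   4  -3]
 [  3   4  15  13  11]
 [  6  19  47  39  48]
 [  6  19  56  43  57]
 [  6  19  55  42  57]
 [  4  17  44  34  44]
 [  6  13  20  15  23]
 [  4  10   5   7  13]
 [  5   8   8   6   8]
 [  4   9  18  19  25]
 [  5  16  48  38  51]
 [  6  16  55  44  60]
 [  5  14  54  46  60]
 [  5  14  50  45  58]
 [  5  14  53  46  59]
 [  5  12  46  40  52]
 [  3   8  34  32  40]
 [  6  13  51  44  57]
 [  5  14  51  46  61]
 [  6  14  52  47  61]
 [  5  14  52  46  61]
 [  6  14  52  46  62]
 [  5  12  40  38  46]
 [  4   2  14  18  15]
 [  4  -2  -4   3  -4]
 [  4   2  -4  -3  -2]
 [  3   4   4   4   4]
 [  4   4   4   4   5]
 [  3   4   4   4   4]]
```

```bash
cat >>h.py <<'E'
def shift(p,yaw):
    o=status.get_obs();M=R.from_euler("xyz",o["ee_rot"]);T=R.from_euler("xyz",[np.pi,0,yaw])
    print("shift mm",np.round(M.inv().apply(np.array(p)-o["tool_pos"])*1000,1),"turn deg",np.round(np.degrees((M.inv()*T).as_rotvec()),1),"t",o["time"],"q",np.round(o["joint_positions"],2))
E
python3 - <<'E'
from h import *
shift([.4735,-.066,.26],np.radians(114.3))
shift([.4735,-.066,.19],np.radians(114.3))
E
```

```text
shift mm [-475.9 -504.1  -54.7] turn deg [-0.1  0.  52.3] t 0.1 q [ 1.23  0.09  1.37  0.    1.68 -0.1 ]
shift mm [-476.  -504.    15.3] turn deg [-0.1  0.  52.3] t 0.1 q [ 1.23  0.09  1.37  0.    1.68 -0.1 ]
```

Call:
move_arm(targets=[[[0, 0, -55], [0, 0, 0], 0.4], [[-40, -42, -55], [0, 0, 5], 0.4], [[-80, -84, -55], [0, 0, 10], 0.4], [[-476, -504, -55], [0, 0, 52.3], 0.4], [[-476, -504, -55], [0, 0, 52.3], 0.4], [[-476, -504, -55], [0, 0, 52.3], 0.4], [[-476, -504, -55], [0, 0, 52.3], 0.4], [[-476, -504, -55], [0, 0, 52.3], 0.4], [[-476, -504, -55], [0, 0, 52.3], 0.4], [[-476, -504, -55], [0, 0, 52.3], 0.4], [[-476, -504, -55], [0, 0, 52.3], 0.4], [[-476, -504, -55], [0, 0, 52.3], 0.4], [[-476, -504, -55], [0, 0, 52.3], 0.4], [[-476, -504, -55], [0, 0, 52.3], 0.4], [[-476, -504, -15], [0, 0, 52.3], 0.4], [[-476, -504, 15], [0, 0, 52.3], 0.4], [[-476, -504, 15], [0, 0, 52.3], 0.4]])

```text
time: 2.22
tool_pos: [0.4715, -0.0632, 0.1882]
ee_rot: [-3.138, -0.004, 1.998]
wrist_force: [0.8, 0.7, 0.9]
width: 0.0658
```

```bash
python3 - <<'E'
from h import *
shift([.4735,-.066,.115],np.radians(114.3)); o=status.get_obs();print(o["width"],o["wrist_force"],o["wrist_torque"],o["tool_pos"])
a=viewer.snapshot("side")[:,:,::-1]
b=viewer.snapshot("top")[:,:,::-1]
cv2.imwrite("pics/m1.png",np.hstack([crop(a,220,130,90,130,4),crop(b,240,190,100,130,4)]))
E
```

```text
shift mm [-3.7  0.9 73.2] turn deg [-0.2 -0.2  0.2] t 2.225 q [-0.25 -0.07  1.56  0.    1.65 -0.68]
0.06582446866600582 [0.83557337 0.69319933 0.9161038 ] [-0.07538901  0.00981747 -0.00295717] [ 0.47150459 -0.06319261  0.18822747]
```

View pics/m1.png

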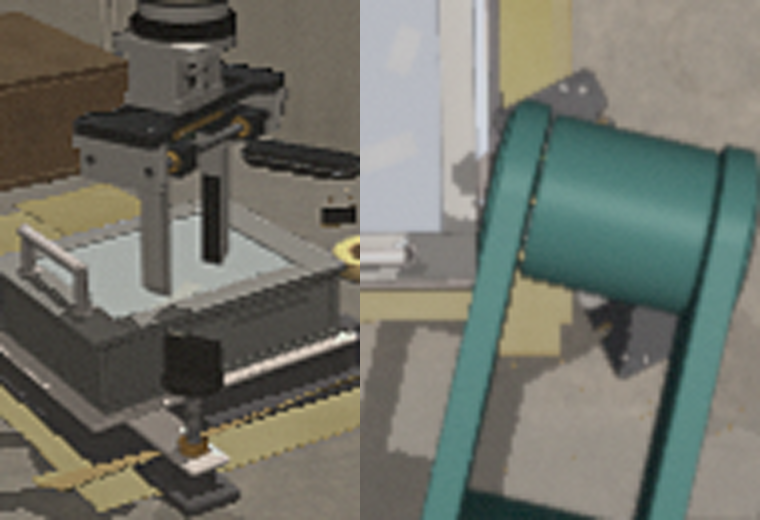

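Side view: the open fingers straddle the knob and sit well above it. Descending and closing.

Call:
move_arm(targets=[[[-4, 1, 25], [0, 0, 0], 0.4], [[-4, 1, 50], [0, 0, 0], 0.4], [[-4, 1, 73], [0, 0, 0], 0.4], [[-4, 1, 73], [0, 0, 0], 0.4], [[-4, 1, 73], [0, 0, 0], -1], [[-4, 1, 73], [0, 0, 0], -1], [[-4, 1, 73], [0, 0, 0], -1], [[-4, 1, 73], [0, 0, 0], -1], [[-4, 1, 73], [0, 0, 0], -1], [[-4, 1, 73], [0, 0, 0], -1]])

```text
time: 3.58
tool_pos: [0.4773, -0.0684, 0.1175]
ee_rot: [3.139, 0.0, 1.995]
wrist_force: [4.4, 1.5, -1.7]
width: 0.0118
```

```bash
python3 - <<'E'
from h import *
o=status.get_obs();print(o)
E
```

```text
{'time': 3.575, 'joint_positions': array([-2.61077455e-01, -3.15097015e-02,  1.66780010e+00,  1.60238569e-03,
        1.50313566e+00, -6.85760358e-01]), 'qvel': array([ 3.22849206e-03,  4.47490061e-04, -3.63711082e-03, -4.65099741e-04,
        1.00367664e-03,  4.71581747e-06]), 'joint_torque': array([ -0.82267391, -28.31004202, -28.26228619,  -0.57678396,
         0.90259736,   0.11279656]), 'tool_pos': array([ 0.47728274, -0.06835275,  0.11754875]), 'ee_rot': array([3.13890335e+00, 1.34483496e-04, 1.99537244e+00]), 'wrist_force': array([ 4.43470462,  1.51854126, -1.72939393]), 'wrist_torque': array([ 0.39385034, -0.72723058,  0.11226436]), 'width': 0.0118014299874561}
```

Call:
move_arm(targets=[[[0, 3, 0], [0, 0, 5], -1], [[0, 3, 0], [0, 0, 14], -1], [[0, 3, 0], [0, 0, 23], -1], [[0, 3, 0], [0, 0, 32], -1], [[0, 3, 0], [0, 0, 41], -1], [[0, 3, 0], [0, 0, 50], -1], [[0, 3, 0], [0, 0, 59], -1], [[0, 3, 0], [0, 0, 68], -1], [[0, 3, 0], [0, 0, 77], -1], [[0, 3, 0], [0, 0, 86], -1], [[0, 3, 0], [0, 0, 95], -1], [[0, 3, 0], [0, 0, 104], -1], [[0, 3, 0], [0, 0, 111], -1], [[0, 3, 0], [0, 0, 116], -1], [[0, 3, 0], [0, 0, 116], -1], [[0, 3, 0], [0, 0, 116], -1]])

```text
time: 5.58
tool_pos: [0.4709, -0.0638, 0.1175]
ee_rot: [-3.134, 0.019, -0.028]
wrist_force: [-20.7, 8.4, 14.5]
width: 0.0115
```

```bash
python3 - <<'E'
from h import *
o=status.get_obs();print(o["wrist_force"],o["wrist_torque"],o["joint_positions"],o["width"])
b=viewer.snapshot("top")[:,:,::-1]
cv2.imwrite("pics/m2.png",np.hstack([crop(b,185,190,40,60,10)]))
c=b[200:236,192:201].astype(int);print((c[:,:,1]-c[:,:,2])[:,2:7].sum(1))
E
```

```text
[-20.6567674    8.42599248  14.52623306] [1.64404334 3.88257943 0.10233265] [-0.25598936 -0.02943787  1.6660538   0.00262564  1.525512    1.34269428] 0.011520591947625593
[-53 -51 -18  19  25  18   5  12 108 201 200 203 199 203 180 133 176 122
  62  54  69 158 161 168 204 206 203 205 193 142  34  -5   1  21  19  22]
```

View pics/m2.png

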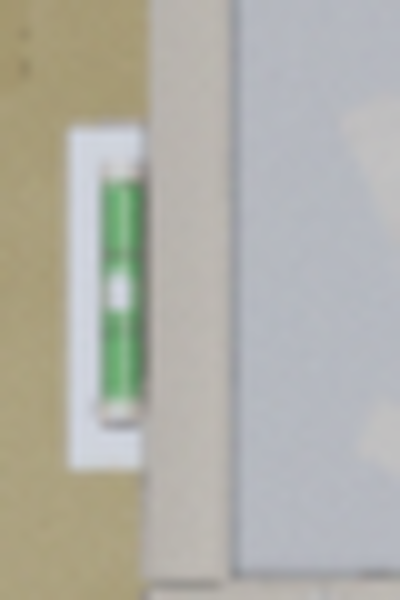

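Bubble is centred between the rings at about (119,290), with rings at 255 and 325, so the platform is level. Releasing the knob and rising.

Call:
move_arm(targets=[[[0, 0, 0], [0, 0, 0], -0.5], [[0, 0, 0], [0, 0, 0], 0.2], [[0, 0, 0], [0, 0, 0], 0.2], [[0, 0, 0], [0, 0, 0], 0.2], [[0, 0, -50], [0, 0, 0], 0.2], [[0, 0, -100], [0, 0, 0], 0.2], [[0, 0, -140], [0, 0, 0], 0.2], [[0, 0, -140], [0, 0, 0], 0.2]])

```text
time: 6.62
tool_pos: [0.4809, -0.0681, 0.2617]
ee_rot: [3.14, -0.008, -0.03]
wrist_force: [0.7, 0.3, -0.5]
width: 0.0563
```

```bash
python3 - <<'E'
from h import *
b=viewer.snapshot("top")[:,:,::-1]
cv2.imwrite("pics/t3.png",b)
c=b[200:236,192:201].astype(int);print((c[:,:,1]-c[:,:,2])[:,2:7].sum(1))
cv2.imwrite("pics/m3.png",crop(b,190,225,110,40,7))
shift([.459,.125,.24],np.pi/2)
E
```

```text
[-59 -52 -20  20  20  19   1  13 109 197 201 206 203 204 181 137 174 122
  61  51  69 159 164 169 201 207 206 205 197 140  31  -5   1  19  20  18]
shift mm [ -26.6 -192.1   18.6] turn deg [  0.2  -0.1 -91.7] t 6.675 q [-0.26 -0.07  1.42  0.    1.78  1.34]
```

View pics/m3.png

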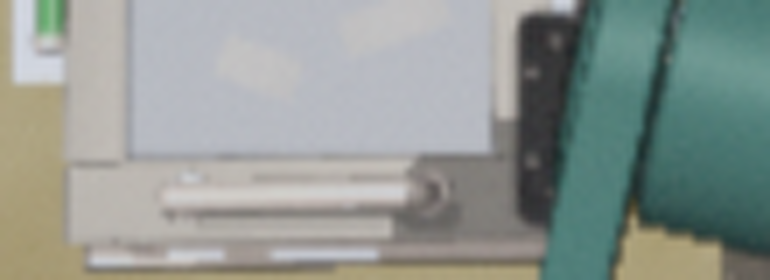

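Bubble unchanged. The handle bar runs from about (160,195) to (440,189) in the crop, i.e. centred near (232.5,252).

```bash
python3 - <<'E'
from h import *
p=plane("top",(232.4,252.0),.160);print(p)
shift([p[0],p[1],.24],np.pi/2)
E
```

```text
[0.4609639  0.12285066 0.16      ]
shift mm [ -24.6 -190.1   18.6] turn deg [  0.2  -0.1 -91.7] t 6.675 q [-0.26 -0.07  1.42  0.    1.78  1.34]
```

Call:
move_arm(targets=[[[-25, -190, 15], [0, 0, -91.5], 0.4], [[-25, -190, 15], [0, 0, -91.5], 0.4], [[-25, -190, 15], [0, 0, -91.5], 0.4], [[-25, -190, 15], [0, 0, -91.5], 0.4], [[-25, -190, 15], [0, 0, -91.5], 0.4], [[-25, -190, 15], [0, 0, -91.5], 0.4], [[-25, -190, 15], [0, 0, -91.5], 0.4], [[-25, -190, 15], [0, 0, -91.5], 0.4], [[-25, -190, 15], [0, 0, -91.5], 0.4], [[-25, -190, 15], [0, 0, -91.5], 0.4], [[-25, -190, 45], [0, 0, -91.5], 0.4], [[-25, -190, 60], [0, 0, -91.5], 0.4], [[-25, -190, 60], [0, 0, -91.5], 0.4]])

```text
time: 8.3
tool_pos: [0.4585, 0.123, 0.1954]
ee_rot: [-3.137, 0.001, 1.567]
wrist_force: [0.6, -0.1, -0.2]
width: 0.0658
```

```bash
python3 - <<'E'
from h import *
shift([.461,.123,.140],np.pi/2)
o=status.get_obs();print(o["tool_pos"],o["width"])
a=viewer.snapshot("side")[:,:,::-1]
cv2.imwrite("pics/m4.png",crop(a,200,130,110,100,6))
print(proj("side",[.461,.123,.158]),proj("side",o["tool_pos"]))
E
```

```text
shift mm [ 0.1  2.8 55.4] turn deg [-0.2  0.  -0.2] t 8.3 q [ 0.14 -0.08  1.55  0.    1.67  0.15]
[0.45847218 0.12296996 0.19536699] 0.06581596215126087
[234.04853176 189.19079387] [232.79326944 178.86158589]
```

View pics/m4.png

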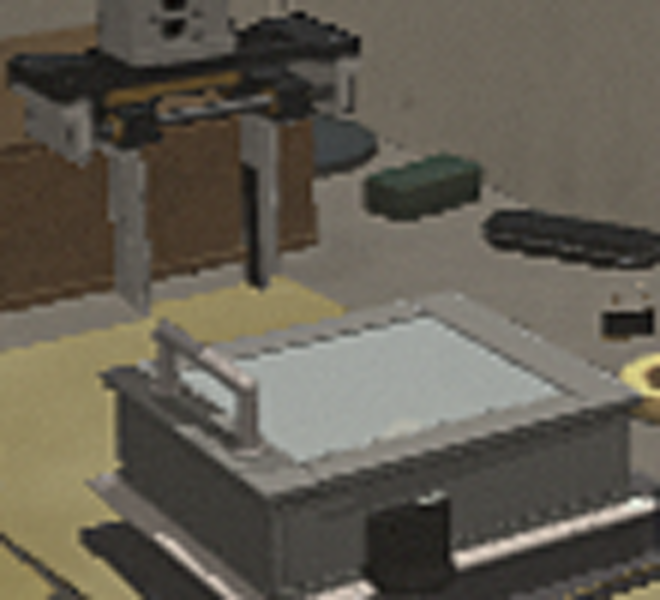

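Side view: bar middle at crop (205,352), i.e. (234,188.7), against a predicted (234,189.2). Descending and gripping.

Call:
move_arm(targets=[[[0, 3, 20], [0, 0, 0], 0.4], [[0, 3, 40], [0, 0, 0], 0.4], [[0, 3, 54], [0, 0, 0], 0.4], [[0, 3, 54], [0, 0, 0], 0.4], [[0, 3, 54], [0, 0, 0], -1], [[0, 3, 54], [0, 0, 0], -1], [[0, 3, 54], [0, 0, 0], -1], [[0, 3, 54], [0, 0, 0], -1], [[0, 3, 54], [0, 0, 0], -1], [[0, 3, 54], [0, 0, 0], -1]])

```text
time: 9.6
tool_pos: [0.4609, 0.1231, 0.1434]
ee_rot: [-3.137, 0.0, 1.568]
wrist_force: [-4.9, -0.5, 1.7]
width: 0.0111
```

Call:
move_arm(targets=[[[0, 0, -2], [0, 0, 0], -1], [[0, 1, -4], [0, 0, 0], -1], [[0, 1, -6], [0, 0, 0], -1], [[0, 2, -8], [0, 0, 0], -1], [[0, 2, -10], [0, 0, 0], -1], [[0, 3, -12], [0, 0, 0], -1], [[0, 3, -14], [0, 0, 0], -1], [[0, 4, -16], [0, 0, 0], -1], [[0, 4, -16], [0, 0, 0], -1]])

```text
time: 10.72
tool_pos: [0.4651, 0.1231, 0.1607]
ee_rot: [-3.138, 0.0, 1.568]
wrist_force: [-8.7, 1.2, -3.3]
width: 0.0108
```

Call:
move_arm(targets=[[[0, 0, -2], [0, 0, 0], -1], [[0, 0, -4], [0, 0, 0], -1], [[0, 1, -6], [0, 0, 0], -1], [[0, 1, -8], [0, 0, 0], -1], [[0, 2, -10], [0, 0, 0], -1], [[0, 2, -12], [0, 0, 0], -1], [[0, 3, -14], [0, 0, 0], -1], [[0, 3, -16], [0, 0, 0], -1], [[0, 3, -16], [0, 0, 0], -1], [[0, 3, -16], [0, 0, 0], -1], [[0, 3, -16], [0, 0, 0], -1]])

```text
time: 12.1
tool_pos: [0.4698, 0.1231, 0.1757]
ee_rot: [3.141, 0.0, 1.567]
wrist_force: [-4.9, 0.4, -2.4]
width: 0.0109
```

```bash
python3 - <<'E'
from h import *
o=status.get_obs();print(o["tool_pos"],o["width"],o["wrist_force"],np.abs(o["qvel"]).max())
a=viewer.snapshot("side")[:,:,::-1];b=viewer.snapshot("top")[:,:,::-1]
c=b[200:236,192:201].astype(int);print((c[:,:,1]-c[:,:,2])[:,2:7].sum(1))
cv2.imwrite("pics/m5.png",np.hstack([crop(a,200,130,110,100,5),crop(b,185,190,50,100,5)]))
E
```

```text
[0.46977953 0.12305316 0.1757018 ] 0.010905835971338838 [-4.87153029  0.40760402 -2.36942764] 0.004146406057968703
[-57 -54 -22  13  21  16   4   8  84 151 154 154 153 154 136  94 118  72
  24  18  30 102 100 100 125 127 125 126 128 121 152 181 190 195 203 209]
```

View pics/m5.png

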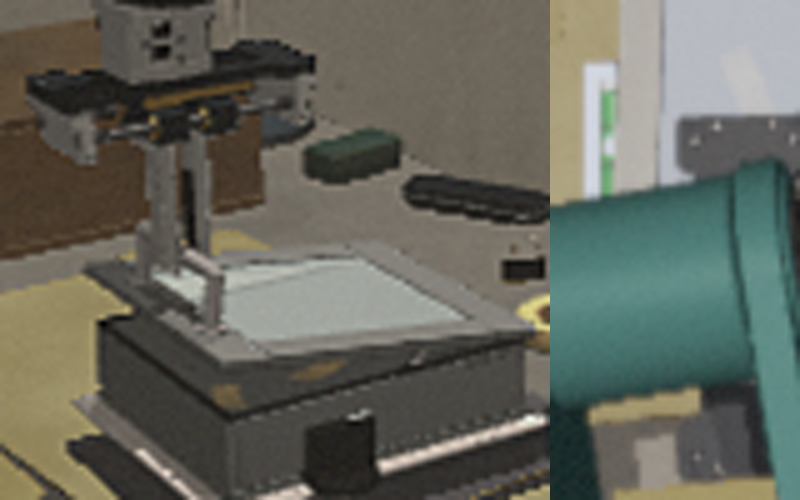

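The lid is ajar by about 32 mm at the handle (about 0.14 rad) and held still by the fingers. The bubble is still centred, at row 219.

```bash
python3 -c "
from bench import order;print(order.close_job())"
```

```text
the job is handed in; nothing more can be done
None
```

I levelled the platform with the lid shut, then lifted the lid past its seal. I handed the job in at about 12 s with the gripper still holding the lid ajar; no verdict was reported.

- **Levelling:** I gripped the knob's bar and turned it about 116° clockwise. The bubble centred between its rings, within about 1 mm (0.003 rad), and was still there after I let go and in the last picture.
- **Lid:** At the end the handle had risen 32 mm, which puts the lid about 0.14 rad open and the front edge about 35 mm up. The lid did not fly open. The arm was still and the fingers were closed on the bar, with about 5 N at the wrist.
- **Bystanders:** The arm did not go near the spool, the magnifier or the clip. I did not measure their positions again at the end.
- **Off-centre turn:** The knob turn was slightly off its axis, giving about 21 N of sideways load and 27 N in all. That is well under the 120 N wrist limit.

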